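# Lock the clip-on handle to the gratin dish and serve it into its board

## Robot

A 6-joint arm with a two-finger parallel gripper is mounted at the origin on a cart in front of the work surface, level with it; the furniture and walls round the work are solid. World frame = base frame: x ahead of the robot, y to its left, z up, the work surface at z = 0. Lengths are in m, angles in rad, forces in N, time in s.
With the tool pointing down it reaches from about 0.3 to 0.775 m from the base axis. Payload 14.6 kg.
Tool frame: the origin (TCP) lies at the centre of the arm's flange, where the gripper is bolted on; the fingertips stand 173 mm ahead of it and the grasp point (between the pads) lies 155 mm ahead of it; z points along the fingers, y is the line along which they close (so a half turn about z gives the same grasp; the last joint's range is limited). The gripper opens to 85 mm and grips with 20 to 120 N. Pads are 22 mm wide; open, the fingers measure 114 mm over their backs; the gripper's body (76 mm by 85 mm) begins 54 mm behind the grasp point. The pads swing forward as they close: fully open they stand 13 mm farther back than shut.
Start: joints at [-1.258, 0.3, 1.521, -0, 1.321, -0.067], TCP at [0.204, -0.511, 0.405] pointing down, gripper open.
Joint ranges: [-3.03, 3.03], [-0.79, 2.21], [0.23, 2.52], [-1.04, 4.18], [0, 3.07], [-2.55, 2.55]. Speed limits (rad/s): [2.22, 2.22, 2.57, 3.14, 3.14, 3.14].

## Interface

Orientations are given as [roll, pitch, yaw] about the fixed x, y, z axes, in that order (R = Rz(yaw) Ry(pitch) Rx(roll)).
In Python, from workcell import r, read_camera gives the robot as it stands. The module is installed in compiled form; this text tells all that it offers.
- The arm moves only by the tool jog_arm, never from a script. Its argument "plan" is a list of rows, each an object with "dp": the shift along the tool's x, y, z in m, a list of three; "rot": the turn, a rotation vector about the tool's x, y, z in degrees, a list of three; "hand": the opening, from -1 (shut) to 1 (fully open). A call has 1 to 8 rows; each row shifts and turns the commanded pose from where the row before left it, along the tool's axes as they then stand; what a row does not reach is not made up. A row lasts 1/10 s, in which the tool goes at most 50 mm and 8.59 degrees, less where a joint would pass 70% of its speed; a pose out of reach is approached as far as the arm can. A call is refused whole if a number of a shift passes 0.05 or a number of a turn 8.59, either way. A call with a gripper value outside its range is refused whole. The fingers move at their own pace and stop on an object; "newtons" is the grip in N (left out, the last holds). Time passes only in rows, so rows that do not move let the fingers close. It gives the time, the measured TCP pose, the force, the opening and the grip force at its end, in the units of the state.
- r.sense(): the state, without advancing time (a new reading comes with each control period).
- read_camera(name): name is "side" or "top" or "wrist"; returns a dict with "frame" (420x560x3 uint8, blue, green, red), "camera_matrix" (3x3 intrinsics, pixels), "origin" and "rotation" of the camera in the world; the wrist camera has in their place "tool_from_camera" (4x4, takes a point from camera to tool coordinates, whose origin is the TCP and whose axes are the flange's). Camera axes: x right, y down, z forward; pixel columns grow to the right and rows downward; lengths in m; the calibration is good to about 2 mm. The wrist camera is an equidistant fisheye: a pixel r from the principal point sees the ray r / f radians off the axis. A picture is of the moment at which its call begins: read the wrist's pose just before it. There is no depth.
- r.close_job(): hands the job in; it is judged then, once.
The state is a dict: "clock": time; "joint_positions": joint angles; "qvel": joint speeds; "joint_efforts": joint torques, N m; "position": TCP position; "tool_rot": TCP orientation; "ft_force": force on the tool from outside, world axes, zero at the start; "torque": the same for the moment, N m; "opening": finger opening in m; "finger_force": force on a finger pad.
Only numpy, scipy, OpenCV 4.12 (cv2) and the standard library are available. Lean on these libraries where they do the work, as an engineer would, in place of code of your own. Each camera call takes 0.05 s, during which the arm holds its last target. There are 200 camera calls.

## Task

The clip-on locking handle is hooked over the rim of the small white gratin dish but still open: squeeze its two arms together until it snaps over centre and locks on the dish wall (no harder than about 60 N), carry the dish by it into the recess of the wooden serving board and lower it gently until it sits fully home. Then flick down the release lever on top so that the handle springs open, and leave the handle hanging loose on the rim. Do not touch the dish itself with the gripper, and leave the other things on the worktop as they are.

Things in the scene. Friction and masses are not known exactly. Their poses are not given: they have to be found in the camera images.
- dish: the small rectangular gratin dish of white enamelled iron, 88 x 124 x 38 mm (x, y, z of its frame) with rounded corners and a short lug at each end, walls 5 mm thick and upright, 0.26 to 0.42 kg; the lowest 4 mm are a foot 3 mm narrower all round. Origin: centre of the underside; z up. It starts on the worktop; the handle sits on its long -x wall
- board: wooden serving board, 130 x 190 x 18 mm, held by rubber feet. Origin: centre of its underside, y along its length. In its top a rectangular recess, 91 x 127 mm, 8 mm deep (floor 10 mm above the origin): the dish fits with 1.5 mm to spare on each side, its y axis along the board's y axis; then the dish's origin lies 10 mm above the board's. Pressing it with over 25 N marks the wood
- handle: clip-on locking handle of steel with two upright black arms, 0.3 kg, on the dish's -x wall; open it may lean a few degrees. Origin: on the rim, mid-wall; x points into the dish, z up the arms. Outer jaw plate 30 mm down outside the wall, sprung pad of the moving jaw inside. Fixed arm: outer face x = -22 mm, z 16 to 84 mm, 20 mm wide
- handle_grip (a point): where to squeeze the arms, along the handle's x: at x = -1, z = 66 mm of its frame, about midway between the locked arms. The moving arm (20 mm wide) is on the inner side: its outer face is at x = +22 mm when locked and leans out to +41 mm at its top (z 84 mm) when open, so the arms measure 63 mm over their backs open, 44 mm locked
- toggle_link (a joint): angle (rad) of the link between the two arms, which shows the lock: 0 open, 0.33 dead centre, 0.38 its stop past dead centre (up to 0.42 under squeeze), where it stays locked. Squeezed at handle_grip the resistance grows to about 22 N midway and then falls away; let go before dead centre it springs open. More than 65 N on each arm bends them
- release_lever: steel thumb lever, 12 mm wide, 28 mm long, pivoted (its origin) at the top of the fixed arm and pointing inward over the gap between the arms. It swings up as the handle locks and is then the highest part. Pressed down at its tip with about 5 N through about 4 mm it takes the link back over dead centre, and the handle snaps open by itself; over 20 N bends it
- release_tip (a point): top of the rounded tip of the release lever (15 mm wide), where to press down; on the locked handle it is at about x = +6, z = 101 mm of the handle's frame, 13 mm higher than the lever's pivot
- teaspoon: steel teaspoon, 137 mm, lying between the dish's and the board's places; a bystander
- lemon: lemon, 71 mm; a bystander
- mug: small cream mug, 54 mm high; a bystander
- pepper_mill: dark wooden pepper mill, 170 mm high; a bystander
- spice_jar_a: glass spice jar with red cap, 106 mm high; a bystander
- spice_jar_b: glass spice jar with red cap, 106 mm high; a bystander

How it is judged:
On the way, in this order (a step that is already met when the one before it is completed fails the run):
1. the handle is locked on the dish: its link is past dead centre (value of joint toggle_link above 0.345 rad), for 0.3 s.
2. the dish, with the handle still locked on it, is down in the recess of the board (z of dish in the frame of board below 0.013 m and horizontal distance between dish and board below 0.003 m and value of joint toggle_link above 0.345 rad), for 0.2 s.
3. the fingers press the release lever (contact force between the fingers and release_lever above 0.5 N).
At the end, for the whole second after the job is handed in: handle open (toggle_link below 0.08 rad) and hanging on the dish rim, upright within 20 degrees; dish in the recess: its underside within 2 mm of the recess floor, its centre within 3 mm of the board's, level within 1.7 degrees; everything at rest, robot clear (value of joint toggle_link below 0.08 rad and z of dish in the frame of board below 0.0118 m and horizontal distance between dish and board below 0.003 m and angle between dish's own z axis and vertical below 0.03 rad and z of handle in the frame of dish between 0.03 and 0.05 m and angle between handle's own z axis and vertical below 0.35 rad and linear speed of dish below 0.02 m/s and linear speed of handle below 0.03 m/s); the robot touches nothing.
It fails at once if the gripper touches the dish (contact force between the fingers and dish above 1 N).
It fails at once if the handle is squeezed so hard that its arms bend (more than 65 N on each arm) (contact force between the fingers and handle above 130 N).
It fails at once if the dish is lifted by the unlocked handle, comes loose in the air, or is tipped by more than 17 degrees ((z of dish in the frame of board above 0.03 m and value of joint toggle_link below 0.32 rad) or angle between dish's own z axis and vertical above 0.3 rad).
It fails at once if the dish is set down or pressed on the board harder than 25 N, or the release lever harder than 20 N (contact force between dish and board above 25 N or contact force between the fingers and release_lever above 20 N).
It fails at once if a bystander is disturbed (moved more than 2 cm) (distance of any of teaspoon, lemon, mug, pepper_mill, spice_jar_a, spice_jar_b from where it was at the start of the episode above 0.02 m).
It also fails if it takes over 45 s, if anything falls off the work surface, if the arm or the gripper's body presses on something with over 40 N, if the wrist force passes 120 N, or if a joint passes its speed limit or range.

## Working session

There is one attempt and no reset: what is moved stays moved. The work goes in short steps, Python scripts to look and compute and a tool call to move; the robot and the scene stay as the last step left them, time stands still between calls to the robot, and variables do not carry over. Pictures are saved under pics/ and viewed, at most 10 in all, crops included, and the job is handed in when it is done.

Besides the shell and the picture viewer there is one more tool, called after "Call:" as name(argument=value, ...), one argument or row to a line, values as JSON. jog_arm: Moves the arm, as the interface text tells. Its arguments: {"type":"object","properties":{"plan":{"type":"array"},"newtons":{"type":"number"}},"required":["plan"]}

```bash
mkdir -p pics; python3 - <<'E'
from workcell import r, read_camera
import cv2, numpy as np
s=r.sense(); print({k:np.round(v,3).tolist() for k,v in s.items()})
for n in("top","side","wrist"):
    c=read_camera(n); cv2.imwrite(f"pics/{n}0.png",c["frame"]); np.savez(f"{n}0.npz",**c)
    print(n,[ (k,np.round(c[k],3).tolist()) for k in c if k!="frame"])
E
```

```text
{'clock': 0.0, 'joint_positions': [-1.258, 0.3, 1.522, -0.0, 1.321, -0.067], 'qvel': [0.0, 0.0, 0.001, 0.0, -0.002, 0.0], 'joint_efforts': [-0.001, -54.35, -36.18, -0.0, 0.004, 0.0], 'position': [0.204, -0.511, 0.404], 'tool_rot': [-3.14, -0.0, 0.38], 'ft_force': [0.411, -0.132, -0.759], 'torque': [-0.031, -0.019, -0.03], 'finger_force': 0.0, 'opening': 0.085}
top [('camera_matrix', [[472.702, 0.0, 284.473], [0.0, 472.702, 196.406], [0.0, 0.0, 1.0]]), ('origin', [0.38, 0.092, 1.145]), ('rotation', [-2.93, 0.001, -1.579])]
side [('camera_matrix', [[507.15, 0.0, 287.112], [0.0, 507.15, 218.16], [0.0, 0.0, 1.0]]), ('origin', [0.602, 1.178, 0.896]), ('rotation', [-2.206, 0.016, 3.128])]
wrist [('camera_matrix', [[325.192, 0.0, 277.368], [0.0, 325.192, 208.99], [0.0, 0.0, 1.0]]), ('tool_from_camera', [[-0.0, -0.966, -0.259, 0.065], [1.0, -0.0, -0.0, -0.001], [0.0, -0.259, 0.966, 0.03], [0.0, 0.0, 0.0, 1.0]])]
```

View pics/top0.png

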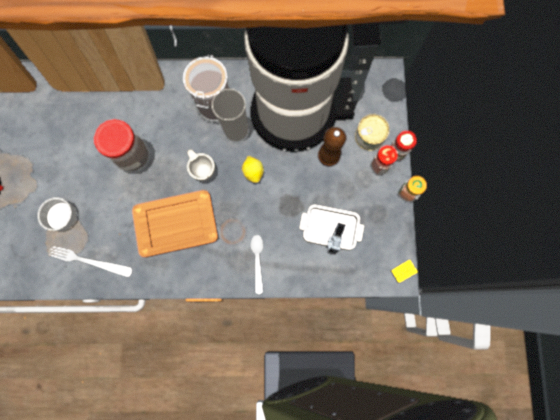

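View pics/side0.png

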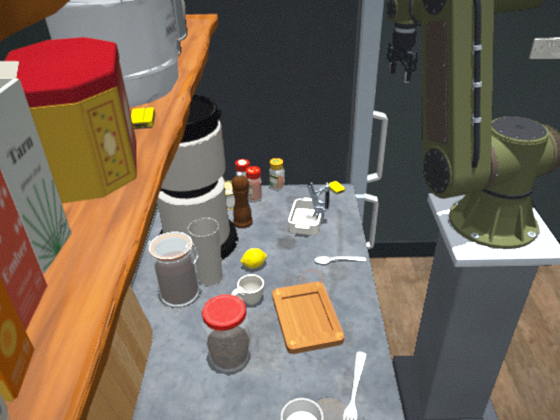

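The top view shows the dish near pixel (332,228) with the handle on its robot-side wall at about (337,238). The board is near (175,223) and the spoon near (258,262). The side view confirms this: dish (306,216), board (308,316). Next I measure.

```bash
cat > h.py <<'E'
import numpy as np, cv2
from scipy.spatial.transform import Rotation as R
from workcell import r, read_camera
def ray(c,uv):
    K=c["camera_matrix"]; p=np.array([(uv[0]-K[0,2])/K[0,0],(uv[1]-K[1,2])/K[1,1],1])
    if "tool_from_camera" in c:
        t=np.linalg.norm(p[:2]); d=np.r_[p[:2]/t*np.sin(t),np.cos(t)]
        T=c["tool_from_camera"]; W=R.from_euler('xyz',c["rot"])
        return W.apply(T[:3,3])+c["pos"], W.apply(T[:3,:3]@d)
    rot=np.asarray(c["rotation"]); M=R.from_euler('xyz',rot) if rot.ndim==1 else R.from_matrix(rot)
    return np.array(c["origin"]), M.apply(p)
def onz(c,uv,z):
    o,d=ray(c,uv); return o+d*(z-o[2])/d[2]
def cross(c1,u1,c2,u2):
    o1,d1=ray(c1,u1);o2,d2=ray(c2,u2)
    t=np.linalg.lstsq(np.c_[d1,-d2],o2-o1,rcond=None)[0]
    a=o1+d1*t[0];b=o2+d2*t[1]; return (a+b)/2,np.linalg.norm(a-b)
def pix(c,P):
    if "tool_from_camera" in c:
        T=c["tool_from_camera"]; q=R.from_euler('xyz',c["rot"]).inv().apply(P-c["pos"]); q=T[:3,:3].T@(q-T[:3,3])
        n=np.hypot(*q[:2]); t=np.arctan2(n,q[2]); q=np.r_[q[:2]/n*t,1]
    else: q=R.from_euler('xyz',c["rotation"]).inv().apply(P-np.array(c["origin"])); q=q/q[2]
    return (c["camera_matrix"]@q)[:2]
def shot(n,name=None):
    s=r.sense(); c=dict(read_camera(n)); c["pos"]=np.array(s["position"]); c["rot"]=np.array(s["tool_rot"])
    if name: cv2.imwrite(f"pics/{name}.png",c["frame"])
    return c
def crop(img,x0,x1,y0,y1,k,name): cv2.imwrite(f"pics/{name}.png",cv2.resize(img[y0:y1,x0:x1],None,fx=k,fy=k,interpolation=cv2.INTER_CUBIC))
E
python3 - <<'E'
from h import *
t=dict(np.load("top0.npz")); s=dict(np.load("side0.npz"))
hsv=cv2.cvtColor(t["frame"],cv2.COLOR_BGR2HSV)
m=cv2.inRange(hsv,(5,110,80),(25,255,255)); m[:180]=0;m[270:]=0;m[:,:120]=0;m[:,230:]=0
c=max(cv2.findContours(m,0,2)[0],key=cv2.contourArea)[:,0]
P=np.array([onz(t,q,0.018)[:2] for q in c.astype(float)],dtype=np.float32)
print("board",cv2.minAreaRect(P))
m=cv2.inRange(hsv,(0,0,170),(180,60,255)); m[:195]=0;m[260:]=0;m[:,:290]=0;m[:,375:]=0
c=max(cv2.findContours(m,0,2)[0],key=cv2.contourArea)[:,0]
P=np.array([onz(t,q,0.038)[:2] for q in c.astype(float)],dtype=np.float32)
print("dish",cv2.minAreaRect(P))
a=cv2.resize(t["frame"][195:265,290:375],(780,600)[:2],interpolation=cv2.INTER_CUBIC)
a=cv2.resize(t["frame"][195:265,290:375],None,fx=5,fy=5,interpolation=cv2.INTER_CUBIC)
b=cv2.resize(s["frame"][170:245,275:345],None,fx=5,fy=5,interpolation=cv2.INTER_CUBIC)
a=cv2.copyMakeBorder(a,0,25,0,0,0); cv2.imwrite("pics/ab.png",np.hstack([a,b]))
print(a.shape,b.shape)
E
```

```text
board ((0.5592552423477173, 0.3575027585029602), (0.13119353353977203, 0.1910274177789688), 11.909978866577148)
dish ((0.5470449328422546, -0.018835678696632385), (0.15370965003967285, 0.11215323209762573), 89.540771484375)
(375, 425, 3) (375, 350, 3)
```

View pics/ab.png

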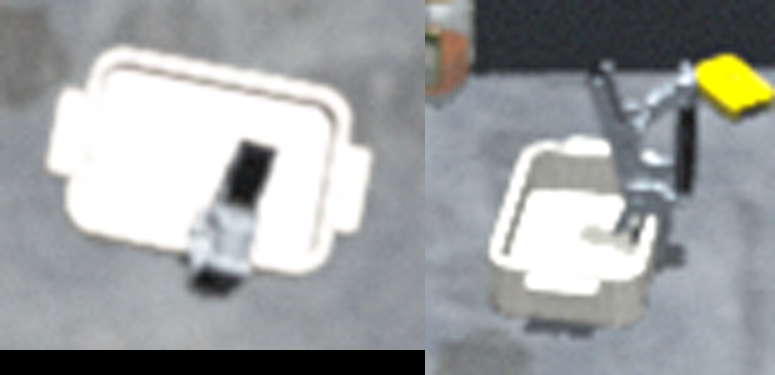

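Call:
jog_arm(
  plan=[
    {"dp": [0.017,-0.042,0],"rot": [0,0,0],"hand": 1},
    {"dp": [0.017,-0.042,0],"rot": [0,0,0],"hand": 1},
    {"dp": [0.017,-0.042,0],"rot": [0,0,0],"hand": 1},
    {"dp": [0.017,-0.042,0],"rot": [0,0,0],"hand": 1},
    {"dp": [0.026,-0.031,0],"rot": [0,0,0],"hand": 1},
    {"dp": [0.026,-0.031,0],"rot": [0,0,0],"hand": 1},
    {"dp": [0.026,-0.031,0],"rot": [0,0,0],"hand": 1},
    {"dp": [0.026,-0.031,0],"rot": [0,0,0],"hand": 1},
  ],
)

```text
clock: 0.95
position: [0.2553, -0.1743, 0.4047]
tool_rot: [3.141, -0.0, 0.379]
ft_force: [1.9, -0.2, -0.1]
opening: 0.0852
finger_force: 0.0
```

Call:
jog_arm(
  plan=[
    {"dp": [0.026,-0.031,0],"rot": [0,0,0],"hand": 1},
    {"dp": [0.026,-0.031,0],"rot": [0,0,0],"hand": 1},
    {"dp": [0.026,-0.031,0],"rot": [0,0,0],"hand": 1},
    {"dp": [0.026,-0.031,0],"rot": [0,0,0],"hand": 1},
    {"dp": [0,0,0],"rot": [0,0,-8],"hand": 1},
    {"dp": [0,0,0],"rot": [0,0,-8],"hand": 1},
    {"dp": [0,0,0],"rot": [0,0,-8],"hand": 1},
    {"dp": [0,0,0],"rot": [0,0,-8],"hand": 1},
  ],
)

```text
clock: 1.75
position: [0.3059, -0.022, 0.4046]
tool_rot: [-3.141, 0.0, 0.945]
ft_force: [0.6, 0.0, -0.1]
opening: 0.0853
finger_force: 0.0
```

Call:
jog_arm(
  plan=[
    {"dp": [0,0,0],"rot": [0,0,-8],"hand": 1},
    {"dp": [0,0,0],"rot": [0,0,-8],"hand": 1},
    {"dp": [0,0,0],"rot": [0,0,-8],"hand": 1},
  ],
)

```text
clock: 2.05
position: [0.3059, -0.0221, 0.4046]
tool_rot: [-3.141, 0.0, 1.363]
ft_force: [0.7, -0.3, 0.5]
opening: 0.0851
finger_force: 0.0
```

Call:
jog_arm(
  plan=[
    {"dp": [0.022,0.04,0],"rot": [0,0,0],"hand": 1},
    {"dp": [0.022,0.04,0],"rot": [0,0,0],"hand": 1},
    {"dp": [0.022,0.04,0],"rot": [0,0,0],"hand": 1},
    {"dp": [0.022,0.04,0],"rot": [0,0,0],"hand": 1},
    {"dp": [0,0,0],"rot": [0,0,0],"hand": 1},
  ],
)

```text
clock: 2.55
position: [0.4843, 0.0311, 0.4026]
tool_rot: [-3.139, 0.0, 1.358]
ft_force: [-0.2, 0.2, 0.7]
opening: 0.0851
finger_force: 0.0
```

```bash
python3 - <<'E'
from h import *
c=shot("wrist","w1"); np.savez("w1.npz",**c); print(c["pos"],c["rot"])
print(pix(c,np.array([.55,-.02,.038])),pix(c,np.array([.5,-.03,.1])))
E
```

```text
[0.48433946 0.031065   0.40264711] [-3.13866292e+00  3.80381880e-04  1.35834727e+00]
[348.09700787 219.52498657] [310.3252012  260.44824302]
```

View pics/w1.png

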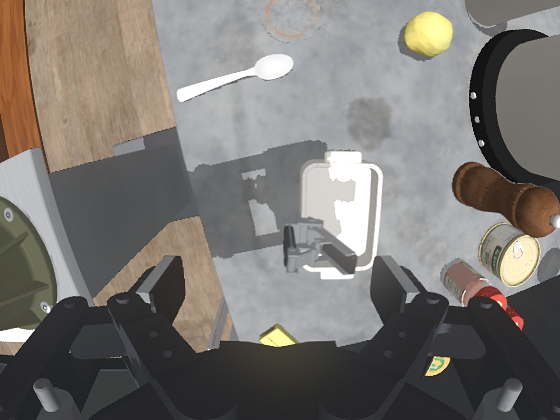

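The wrist view shows the dish rim between (300,162) and (383,272). The handle's fixed arm is at about (290,247) and its moving arm ends at about (343,258). I'll zoom in for detail.

```bash
python3 - <<'E'
from h import *
c=dict(np.load("w1.npz")); crop(c["frame"],275,395,145,290,4,"w1c")
E
```

```text
(no output)
```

View pics/w1c.png

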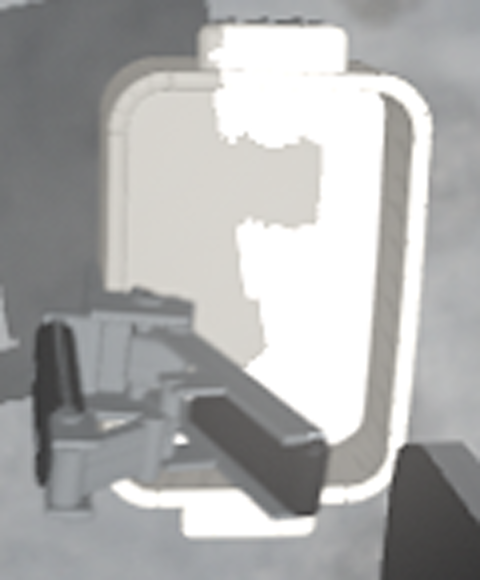

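```bash
python3 - <<'E'
from h import *
c=dict(np.load("w1.npz")); g=lambda p,z: onz(c,(275+p[0]/4-.375,145+p[1]/4-.375),z)
# dish edges at rim
L={'left':[(105,130),(107,290)],'right':[(432,130),(412,400)],'top':[(150,72),(370,76)],'bot':[(150,503),(360,502)]}
for k,v in L.items():
    a,b=[g(p,.038)[:2] for p in v]; d=b-a; print(k,a.round(4),b.round(4),np.degrees(np.arctan2(*d[::-1])).round(1))
for n,p,z in [("mov a",(325,440),.121),("mov b",(312,515),.121),("mov pad inner",(255,505),.121),("fix a",(65,410),.122),("fix b",(50,510),.122),("fix left top",(38,400),.122),("fixbase a",(75,315),.054),("lev?",(130,405),.125)]: print(n,g(p,z).round(4))
s=dict(np.load("side0.npz"))
q=lambda p:(275+(p[0]-425)/5-.4,170+p[1]/5-.4)
for n,p in [("side movtop",(600,68)),("side fixtop",(688,70)),("fix blk bottom",(685,190)),("fix blk top",(687,110))]:
    u=q(p); print(n,np.round(u,1))
for n,w,p in [("mov",(318,478),(600,68)),("fix",(60,460),(688,70))]:
    print(n,cross(c,(275+w[0]/4-.4,145+w[1]/4-.4),s,q(p)))
E
```

```text
left [0.5083 0.0363] [ 0.5004 -0.0064] -100.5
right [0.5954 0.0187] [ 0.5797 -0.0572] -101.6
top [0.5228 0.0489] [0.5804 0.0365] -12.2
bot [ 0.5005 -0.0713] [ 0.5608 -0.0855] -13.3
mov a [ 0.5391 -0.024   0.121 ]
mov b [ 0.534  -0.0411  0.121 ]
mov pad inner [ 0.5219 -0.0357  0.121 ]
fix a [ 0.4861 -0.0044  0.122 ]
fix b [ 0.4785 -0.0264  0.122 ]
fix left top [ 0.4811 -0.0011  0.122 ]
fixbase a [ 0.4909 -0.0064  0.054 ]
lev? [ 0.4995 -0.005   0.125 ]
side movtop [309.6 183.2]
side fixtop [327.2 183.6]
fix blk bottom [326.6 207.6]
fix blk top [327.  191.6]
mov (array([ 0.53470829, -0.02914004,  0.12711641]), np.float64(0.0014864221935843662))
fix (array([ 0.48501831, -0.00862115,  0.13733522]), np.float64(0.0026103920081140845))
```

The dish centre is (0.5425, -0.018) with yaw about -12°, and it measures 88.3 x 122.8 mm, which matches the given size. The handle arm faces also agree with the stated values. I'll move above the handle next.

Call:
jog_arm(
  plan=[
    {"dp": [-0.025,0.017,0],"rot": [0,0,0],"hand": 1},
    {"dp": [-0.024,0.0165,0.025],"rot": [0,0,0],"hand": 1},
    {"dp": [0,0,0.04],"rot": [0,0,0],"hand": 1},
    {"dp": [0,0,0.035],"rot": [0,0,0],"hand": 1},
    {"dp": [0,0,0],"rot": [0,0,0],"hand": 1},
    {"dp": [0,0,0],"rot": [0,0,0],"hand": 1},
  ],
)

```text
clock: 3.2
position: [0.5031, -0.0251, 0.306]
tool_rot: [3.141, 0.0, 1.357]
ft_force: [0.9, -0.9, 0.5]
opening: 0.0855
finger_force: 0.0
```

```bash
python3 - <<'E'
from h import *
c=shot("wrist"); np.savez("w2.npz",**c); print(c["pos"],c["rot"])
a=c["frame"][160:420,140:440]; a=cv2.resize(a,None,fx=1.5,fy=1.5)
t=shot("side"); b=cv2.resize(t["frame"][110:240,270:350],None,fx=3,fy=3,interpolation=cv2.INTER_CUBIC)
cv2.imwrite("pics/w2.png",np.hstack([a,b])); print(a.shape,b.shape)
E
```

```text
[ 0.50314621 -0.02514947  0.30598885] [3.14120003e+00 2.44136563e-06 1.35704145e+00]
(390, 450, 3) (390, 240, 3)
```

View pics/w2.png

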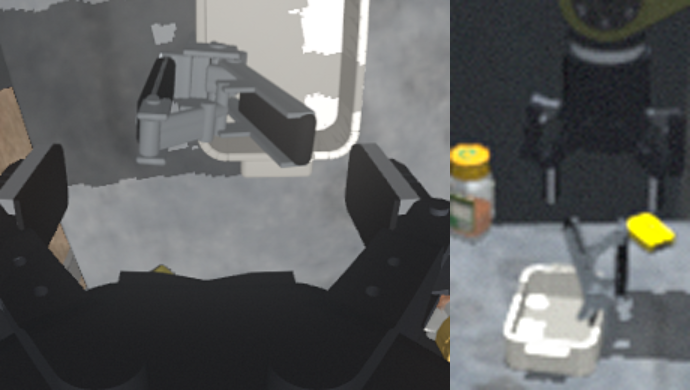

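The arms (crop x 138 to 315) lie between the open fingers (65 and 348). Next I check the centring.

```bash
python3 - <<'E'
from h import *
c=dict(np.load("w2.npz")); y=c["rot"][2]; ey=np.array([np.cos(y),np.sin(y)]); ex=np.array([np.sin(y),-np.cos(y)])
for n,p,z in [("mov a",(315,117),.121),("mov b",(305,165),.121),("fix top near",(138,160),.122),("fix top far",(138,112),.122),("fix r",(165,160),.122),("wall L",(200,140),.038),("wallR",(362,100),.038)]:
    P=onz(c,(140+p[0]/1.5-.2,160+p[1]/1.5-.2),z)[:2]; d=P-c["pos"][:2]; print(n,P.round(4),"rel tool x,y:",(d@ey).round(4),(d@ex).round(4))
E
```

```text
mov a [ 0.5404 -0.0243] rel tool x,y: 0.0087 0.0363
mov b [ 0.5344 -0.0416] rel tool x,y: -0.0095 0.034
fix top near [ 0.4774 -0.0265] rel tool x,y: -0.0068 -0.0249
fix top far [ 0.482  -0.0093] rel tool x,y: 0.011 -0.024
fix r [ 0.4867 -0.0284] rel tool x,y: -0.0066 -0.0154
wall L [ 0.4916 -0.0577] rel tool x,y: -0.0343 -0.0044
wallR [ 0.5802 -0.0548] rel tool x,y: -0.0126 0.0816
```

Call:
jog_arm(
  plan=[
    {"dp": [0.001,0.0035,0.02],"rot": [0,0,0],"hand": 1},
    {"dp": [0,0,0.029],"rot": [0,0,0],"hand": 1},
    {"dp": [0,0,0],"rot": [0,0,0],"hand": 0.6},
    {"dp": [0,0,0],"rot": [0,0,0],"hand": 0.6},
    {"dp": [0,0,0],"rot": [0,0,0],"hand": 0.6},
  ],
  newtons=45,
)

```text
clock: 3.8
position: [0.5074, -0.0248, 0.2577]
tool_rot: [3.139, -0.0, 1.357]
ft_force: [-0.2, 1.2, 0.6]
opening: 0.0684
finger_force: 0.0
```

Call:
jog_arm(
  plan=[
    {"dp": [0,0,0],"rot": [0,0,0],"hand": 0.38},
    {"dp": [0,0,0],"rot": [0,0,0],"hand": 0.38},
    {"dp": [0,0,0],"rot": [0,0,0],"hand": 0.38},
  ],
)

```text
clock: 4.1
position: [0.5074, -0.0248, 0.2581]
tool_rot: [3.138, -0.0, 1.357]
ft_force: [-3.5, 0.8, 14.4]
opening: 0.0593
finger_force: 12.1
```

Call:
jog_arm(
  plan=[
    {"dp": [0,-0.001,0],"rot": [0,0,0],"hand": 0.33},
    {"dp": [0,-0.001,0],"rot": [0,0,0],"hand": 0.28},
    {"dp": [0,0,0],"rot": [0,0,0],"hand": 0.28},
  ],
)

```text
clock: 4.4
position: [0.5057, -0.0245, 0.2587]
tool_rot: [3.137, -0.0, 1.357]
ft_force: [-3.8, 0.5, 18.2]
opening: 0.0554
finger_force: 15.0
```

Call:
jog_arm(
  plan=[
    {"dp": [0,-0.001,-0.001],"rot": [0,0,0],"hand": 0.23},
    {"dp": [0,-0.001,-0.001],"rot": [0,0,0],"hand": 0.18},
    {"dp": [0,0,0],"rot": [0,0,0],"hand": 0.18},
  ],
)

```text
clock: 4.7
position: [0.5036, -0.0239, 0.2596]
tool_rot: [3.138, -0.001, 1.357]
ft_force: [0.2, 1.5, 12.4]
opening: 0.0504
finger_force: 9.9
```

Call:
jog_arm(
  plan=[
    {"dp": [0,-0.001,-0.001],"rot": [0,0,0],"hand": 0.13},
    {"dp": [0,-0.001,-0.001],"rot": [0,0,0],"hand": 0.08},
    {"dp": [0,0,0],"rot": [0,0,0],"hand": 0.08},
  ],
)

```text
clock: 5.0
position: [0.5013, -0.0234, 0.2605]
tool_rot: [3.14, -0.0, 1.357]
ft_force: [0.4, 1.6, 7.2]
opening: 0.0461
finger_force: 4.7
```

Call:
jog_arm(
  plan=[
    {"dp": [0,-0.001,-0.0005],"rot": [0,0,0],"hand": 0.02},
    {"dp": [0,0,-0.0005],"rot": [0,0,0],"hand": -0.05},
    {"dp": [0,0,0],"rot": [0,0,0],"hand": -0.2},
    {"dp": [0,0,0],"rot": [0,0,0],"hand": -0.3},
    {"dp": [0,0,0],"rot": [0,0,0],"hand": -0.3},
    {"dp": [0,0,0],"rot": [0,0,0],"hand": -0.3},
  ],
)

```text
clock: 5.6
position: [0.5002, -0.0233, 0.2614]
tool_rot: [3.141, -0.0, 1.357]
ft_force: [-4.0, 1.1, 11.9]
opening: 0.0388
finger_force: 44.7
```

Call:
jog_arm(
  plan=[
    {"dp": [0,0,-0.0015],"rot": [0,0,0],"hand": -0.3},
    {"dp": [0,0,0],"rot": [0,0,0],"hand": -0.3},
    {"dp": [0,0,0],"rot": [0,0,0],"hand": -0.3},
  ],
  newtons=25,
)

```text
clock: 5.9
position: [0.5001, -0.0233, 0.2618]
tool_rot: [-3.141, 0.0, 1.357]
ft_force: [1.3, -0.3, -2.6]
opening: 0.0389
finger_force: 42.4
```

```bash
python3 - <<'E'
from h import *
c=shot("wrist"); np.savez("w3.npz",**c); print(c["pos"],c["rot"])
a=cv2.resize(c["frame"][140:340,180:400],None,fx=2,fy=2)
t=shot("side"); b=cv2.resize(t["frame"][120:240,270:350],None,fx=3.333,fy=3.3334,interpolation=cv2.INTER_CUBIC)
cv2.imwrite("pics/w3.png",np.hstack([a,b[:400]]))
E
```

```text
[ 0.5000828  -0.02333651  0.26184232] [-3.14100578e+00  1.75622018e-04  1.35719714e+00]
```

View pics/w3.png

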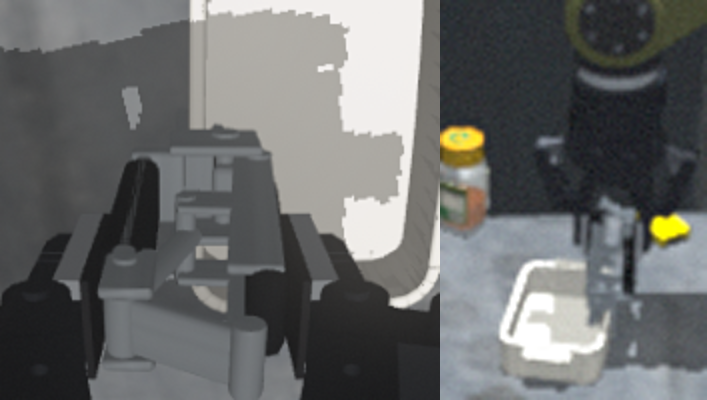

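The handle looks locked: the arms are parallel and the lever has swung up, with its tip at crop (248,330). Now I lift.

Call:
jog_arm(
  plan=[
    {"dp": [0,0,-0.003],"rot": [0,0,0],"hand": -0.3},
    {"dp": [0,0,-0.006],"rot": [0,0,0],"hand": -0.3},
    {"dp": [0,0,-0.01],"rot": [0,0,0],"hand": -0.3},
    {"dp": [0,0,-0.015],"rot": [0,0,0],"hand": -0.3},
    {"dp": [0,0,-0.015],"rot": [0,0,0],"hand": -0.3},
    {"dp": [0,0,-0.011],"rot": [0,0,0],"hand": -0.3},
  ],
  newtons=45,
)

```text
clock: 6.6
position: [0.5001, -0.0233, 0.3237]
tool_rot: [3.141, -0.0, 1.357]
ft_force: [-0.3, 0.3, -5.5]
opening: 0.0384
finger_force: 45.8
```

```bash
python3 - <<'E'
from h import *
t=dict(np.load("top0.npz"))
hsv=cv2.cvtColor(t["frame"],cv2.COLOR_BGR2HSV)
s=r.sense(); print(s["position"],s["tool_rot"],s["ft_force"],s["torque"],s["opening"],s["finger_force"])
# where does the final tool pose lie: dish centre rel. to tool (ex,ey) from w1 minus slide
y=s["tool_rot"][2]; ey=np.array([np.cos(y),np.sin(y)]); ex=np.array([np.sin(y),-np.cos(y)])
c=dict(np.load("w3.npz"))
g=lambda p: onz(c,(180+p[0]/2-.25,140+p[1]/2-.25),.038)[:2]
for n,p in [("Lout",(190,60)),("Lout",(190,115)),("Rbot out",(438,240)),("Rin",(405,245)),("Rinhigh",(421,100))]:
    d=g(p)-c["pos"][:2]; print(n,(d@ey).round(4),(d@ex).round(4))
E
```

```text
[ 0.50013227 -0.02327128  0.3236948 ] [ 3.14074374e+00 -1.06250616e-04  1.35724985e+00] [-0.28221465  0.34655003 -5.49856798] [-0.01487944  0.14308606 -0.00453669] 0.038416743846537926 45.79890687038642
Lout 0.038 -0.0028
Lout 0.021 -0.0028
Rbot out -0.0223 0.0816
Rin -0.0236 0.0696
Rinhigh 0.0262 0.0702
```

Call:
jog_arm(
  plan=[
    {"dp": [0,0,0],"rot": [0,0,-3],"hand": -0.3},
    {"dp": [0,0,0],"rot": [0,0,-5],"hand": -0.3},
    {"dp": [0,0,0],"rot": [0,0,-5],"hand": -0.3},
    {"dp": [0,0,0],"rot": [0,0,-5],"hand": -0.3},
    {"dp": [0,0,0],"rot": [0,0,-4],"hand": -0.3},
    {"dp": [0,0,0],"rot": [0,0,-2.1],"hand": -0.3},
    {"dp": [0.01,0.003,0],"rot": [0,0,0],"hand": -0.3},
    {"dp": [0.02,0.006,0],"rot": [0,0,0],"hand": -0.3},
  ],
)

```text
clock: 7.4
position: [0.5028, 0.008, 0.3224]
tool_rot: [-3.141, 0.0, 1.775]
ft_force: [0.6, -0.2, -5.8]
opening: 0.0384
finger_force: 45.8
```

Call:
jog_arm(
  plan=[
    {"dp": [0.03,0.008,0],"rot": [0,0,0],"hand": -0.3},
    {"dp": [0.035,0.009,0],"rot": [0,0,0],"hand": -0.3},
    {"dp": [0.035,0.009,0],"rot": [0,0,0],"hand": -0.3},
    {"dp": [0.035,0.009,0],"rot": [0,0,0],"hand": -0.3},
    {"dp": [0.035,0.009,0],"rot": [0,0,0],"hand": -0.3},
    {"dp": [0.035,0.01,0],"rot": [0,0,0],"hand": -0.3},
    {"dp": [0.035,0.01,0],"rot": [0,0,0],"hand": -0.3},
    {"dp": [0.03,0.009,0],"rot": [0,0,0],"hand": -0.3},
  ],
)

```text
clock: 8.2
position: [0.5181, 0.2897, 0.3223]
tool_rot: [-3.141, -0.0, 1.777]
ft_force: [0.1, 0.1, -5.3]
opening: 0.0387
finger_force: 45.8
```

Call:
jog_arm(
  plan=[
    {"dp": [0.025,0.007,0],"rot": [0,0,0],"hand": -0.3},
    {"dp": [0.015,0.004,0],"rot": [0,0,0],"hand": -0.3},
    {"dp": [0.006,0.002,0],"rot": [0,0,0],"hand": -0.3},
    {"dp": [0,0,0],"rot": [0,0,0],"hand": -0.3},
    {"dp": [0,0,0],"rot": [0,0,0],"hand": -0.3},
  ],
)

```text
clock: 8.7
position: [0.5221, 0.334, 0.3221]
tool_rot: [-3.141, 0.0, 1.777]
ft_force: [0.5, -0.3, -6.6]
opening: 0.0385
finger_force: 45.9
```

```bash
python3 - <<'E'
from h import *
c=shot("wrist"); np.savez("w4.npz",**c); print(c["pos"],c["rot"])
t=shot("top"); np.savez("t4.npz",**t)
crop(c["frame"],160,460,10,310,2,"w4")
E
```

```text
[0.52212321 0.3340172  0.32212734] [-3.14116353e+00  3.23541456e-04  1.77686445e+00]
```

View pics/w4.png

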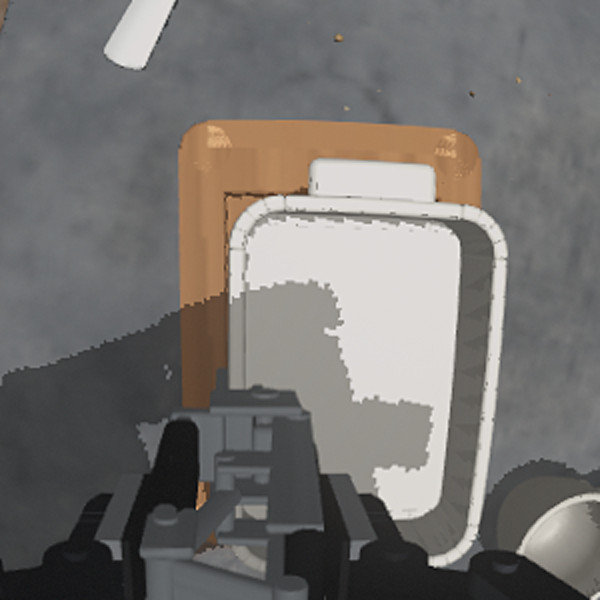

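```bash
cat > m.py <<'E'
from h import *
c=dict(np.load("w4.npz")); y=c["rot"][2]; ey=np.array([np.cos(y),np.sin(y)]); ex=np.array([np.sin(y),-np.cos(y)])
def g(p,z):
    d=onz(c,(160+p[0]/2-.25,10+p[1]/2-.25),z)[:2]-c["pos"][:2]; return np.array([d@ex,d@ey]).round(4)
zr=c["pos"][2]-.2238; print(zr)
for n,pts,z in [("board L",[(180,160),(180,290)],.018),("board R",[(482,165),(481,205)],.018),("board T",[(240,121),(420,127)],.018),
 ("rec L",[(225,205),(224,300)],.018),("rec T",[(230,193),(300,191)],.018),
 ("dish L",[(231,260),(230,370)],zr),("dish R",[(508,270),(490,480)],zr),("dish T",[(290,196),(460,204)],zr),("dish B",[(445,567),(445,567)],zr),
 ("lug T",[(320,158),(425,165)],zr)]:
    a,b=[g(p,z) for p in pts]; d=b-a; print(n,a,b,np.degrees(np.arctan2(d[1],d[0])).round(1))
E
python3 m.py
```

```text
0.09832734486037642
board L [-0.0239  0.0949] [-0.0244  0.0399] -90.5
board R [0.1061 0.0974] [0.1059 0.0796] -90.6
board T [0.001  0.1114] [0.0775 0.1119] 0.4
rec L [-0.0053  0.0756] [-0.0058  0.0355] -90.7
rec T [-0.0032  0.0807] [0.0259 0.0818] 2.2
dish L [-0.0022  0.0564] [-0.0026  0.023 ] -90.7
dish R [0.0847 0.0558] [ 0.0853 -0.0146] -89.5
dish T [0.0151 0.0756] [0.0676 0.0754] -0.2
dish B [ 0.073  -0.0476] [ 0.073  -0.0476] 0.0
lug T [0.0239 0.0872] [0.0561 0.0867] -0.9
```

Call:
jog_arm(
  plan=[
    {"dp": [0.0015,-0.0005,0.005],"rot": [0,0,0],"hand": -0.3},
    {"dp": [0.0015,-0.0005,0.01],"rot": [0,0,0],"hand": -0.3},
    {"dp": [0,0,0.01],"rot": [0,0,0],"hand": -0.3},
    {"dp": [0,0,0.006],"rot": [0,0,0],"hand": -0.3},
    {"dp": [0,0,0.003],"rot": [0,0,0],"hand": -0.3},
    {"dp": [0,0,0],"rot": [0,0,0],"hand": -0.3},
    {"dp": [0,0,0],"rot": [0,0,0],"hand": -0.3},
  ],
)

```text
clock: 9.5
position: [0.5205, 0.3376, 0.2885]
tool_rot: [3.141, -0.0, 1.778]
ft_force: [0.1, 0.2, -5.8]
opening: 0.0385
finger_force: 45.9
```

```bash
python3 - <<'E'
from h import *
c=shot("wrist"); np.savez("w5.npz",**c); print(c["pos"],c["rot"],r.sense()["ft_force"])
t=shot("side"); np.savez("s5.npz",**t)
a=cv2.resize(c["frame"][30:310,160:440],None,fx=1.8,fy=1.8,interpolation=cv2.INTER_CUBIC)
b=cv2.resize(t["frame"][250:370,260:350],None,fx=3,fy=3,interpolation=cv2.INTER_CUBIC)
b=cv2.copyMakeBorder(b,0,a.shape[0]-b.shape[0],0,0,0); cv2.imwrite("pics/w5.png",np.hstack([a,b])); print(a.shape)
E
```

```text
[0.5205292  0.33758742 0.28846476] [ 3.14112697e+00 -1.33599183e-04  1.77781349e+00] [-0.05083456 -0.15977682 -6.17570077]
(504, 504, 3)
```

View pics/w5.png

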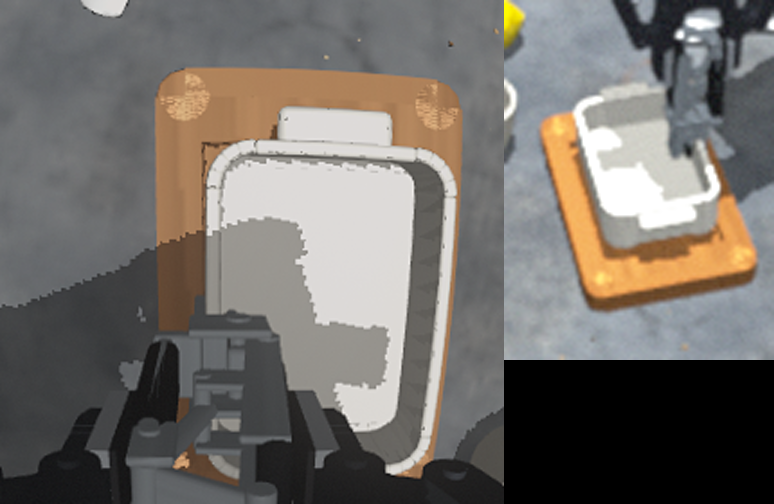

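```bash
python3 - <<'E'
from h import *
c=dict(np.load("w5.npz")); y=c["rot"][2]; ey=np.array([np.cos(y),np.sin(y)]); ex=np.array([np.sin(y),-np.cos(y)])
def g(p,z):
    d=onz(c,(160+p[0]/1.8-.22,30+p[1]/1.8-.22),z)[:2]-c["pos"][:2]; return np.array([d@ex,d@ey]).round(4)
zr=c["pos"][2]-.2248; print(zr)
for n,pts,z in [("board L",[(157,110),(157,240)],.018),("board R",[(462,120),(458,250)],.018),("board T",[(200,67),(420,77)],.018),
 ("rec L",[(203,150),(203,230)],.018),("rec T",[(206,142),(270,141)],.018),
 ("dish L",[(206,200),(206,290)],zr),("dish R",[(457,190),(440,400)],zr),("dish T",[(260,140),(400,148)],zr),("dish B",[(395,472),(395,472)],zr)]:
    a,b=[g(p,z) for p in pts]; d=b-a; print(n,a,b,np.degrees(np.arctan2(d[1],d[0])).round(1))
# sub-pixel-ish column profile for left edges, saved for check
f=c["frame"].astype(int)
row=lambda v: f[v,240:300].tolist()
for v in (135,150): print(v,[(240+i,*f[v,240+i]) for i in range(2,42,1) if np.abs(f[v,241+i]-f[v,240+i]).sum()>60])
for u in (300,350): print(u,[(60+i,*f[60+i,u]) for i in range(0,70) if np.abs(f[61+i,u]-f[60+i,u]).sum()>60])
E
```

```text
0.06366475780296199
board L [-0.0229  0.0907] [-0.0234  0.037 ] -90.5
board R [0.1067 0.0916] [0.1073 0.0345] -89.4
board T [-0.0055  0.1084] [0.0869 0.1086] 0.1
rec L [-0.0043  0.0739] [-0.0043  0.041 ] -90.0
rec T [-0.0031  0.0772] [0.0229 0.0779] 1.5
dish L [-0.0027  0.0558] [-0.0027  0.0253] -90.0
dish R [0.085  0.0618] [ 0.0858 -0.0166] -89.4
dish T [0.0151 0.0759] [0.0631 0.0751] -1.0
dish B [ 0.0711 -0.0469] [ 0.0711 -0.0469] 0.0
135 [(271, np.int64(91), np.int64(128), np.int64(170)), (273, np.int64(64), np.int64(88), np.int64(120)), (274, np.int64(102), np.int64(112), np.int64(124)), (281, np.int64(190), np.int64(197), np.int64(200))]
150 [(246, np.int64(109), np.int64(113), np.int64(119)), (271, np.int64(89), np.int64(126), np.int64(168)), (273, np.int64(58), np.int64(78), np.int64(108)), (274, np.int64(107), np.int64(119), np.int64(128)), (280, np.int64(214), np.int64(216), np.int64(219)), (281, np.int64(191), np.int64(197), np.int64(200))]
300 [(67, np.int64(111), np.int64(118), np.int64(129)), (106, np.int64(92), np.int64(133), np.int64(181)), (107, np.int64(145), np.int64(158), np.int64(173)), (112, np.int64(220), np.int64(222), np.int64(225)), (113, np.int64(191), np.int64(195), np.int64(198)), (114, np.int64(119), np.int64(125), np.int64(127)), (116, np.int64(93), np.int64(98), np.int64(100)), (118, np.int64(143), np.int64(149), np.int64(152)), (119, np.int64(168), np.int64(173), np.int64(175))]
350 [(69, np.int64(108), np.int64(117), np.int64(133)), (89, np.int64(82), np.int64(122), np.int64(168)), (90, np.int64(131), np.int64(143), np.int64(156)), (115, np.int64(209), np.int64(215), np.int64(218)), (116, np.int64(184), np.int64(191), np.int64(194)), (118, np.int64(104), np.int64(109), np.int64(111)), (119, np.int64(134), np.int64(140), np.int64(143)), (120, np.int64(165), np.int64(169), np.int64(172))]
```

Call:
jog_arm(
  plan=[
    {"dp": [0,0,0.003],"rot": [0,0,0],"hand": -0.3},
    {"dp": [0,0,0.003],"rot": [0,0,0],"hand": -0.3},
    {"dp": [0,0,0.0015],"rot": [0,0,0],"hand": -0.3},
    {"dp": [0,0,0.001],"rot": [0,0,0],"hand": -0.3},
    {"dp": [0,0,0],"rot": [0,0,0],"hand": -0.3},
  ],
)

```text
clock: 10.1
position: [0.5204, 0.3376, 0.2795]
tool_rot: [-3.141, 0.0, 1.778]
ft_force: [-0.1, 0.4, -6.5]
opening: 0.0389
finger_force: 45.9
```

Call:
jog_arm(
  plan=[
    {"dp": [0,0,0.001],"rot": [0,0,0],"hand": -0.3},
    {"dp": [0,0,0.001],"rot": [0,0,0],"hand": -0.3},
    {"dp": [0,0,0],"rot": [0,0,0],"hand": -0.3},
  ],
)

```text
clock: 10.4
position: [0.5204, 0.3376, 0.2775]
tool_rot: [-3.141, 0.0, 1.778]
ft_force: [-1.0, 0.5, -6.6]
opening: 0.0385
finger_force: 45.9
```

Call:
jog_arm(
  plan=[
    {"dp": [0,0,0.001],"rot": [0,0,0],"hand": -0.3},
    {"dp": [0,0,0.001],"rot": [0,0,0],"hand": -0.3},
    {"dp": [0,0,0],"rot": [0,0,0],"hand": -0.3},
  ],
)

```text
clock: 10.7
position: [0.5204, 0.3376, 0.2756]
tool_rot: [3.142, -0.0, 1.778]
ft_force: [-0.4, -0.3, -5.9]
opening: 0.0388
finger_force: 45.9
```

Call:
jog_arm(
  plan=[
    {"dp": [0,0,0.001],"rot": [0,0,0],"hand": -0.3},
    {"dp": [0,0,0.001],"rot": [0,0,0],"hand": -0.3},
    {"dp": [0,0,0],"rot": [0,0,0],"hand": -0.3},
  ],
)

```text
clock: 11.0
position: [0.5205, 0.3376, 0.2736]
tool_rot: [3.141, 0.0, 1.778]
ft_force: [1.4, 0.2, -6.5]
opening: 0.0383
finger_force: 46.1
```

Call:
jog_arm(
  plan=[
    {"dp": [0,0,0.0007],"rot": [0,0,0],"hand": -0.3},
    {"dp": [0,0,0],"rot": [0,0,0],"hand": -0.3},
  ],
)

```text
clock: 11.2
position: [0.5205, 0.3375, 0.273]
tool_rot: [3.141, -0.0, 1.778]
ft_force: [1.6, 0.8, -5.4]
opening: 0.0383
finger_force: 46.3
```

Call:
jog_arm(
  plan=[
    {"dp": [0,0,0.0005],"rot": [0,0,0],"hand": -0.3},
    {"dp": [0,0,0],"rot": [0,0,0],"hand": -0.3},
  ],
)

```text
clock: 11.4
position: [0.5205, 0.3375, 0.2727]
tool_rot: [3.141, -0.0, 1.778]
ft_force: [0.4, -1.0, -3.7]
opening: 0.0384
finger_force: 47.4
```

Contact is starting near the expected home height, so I continue in small steps.

Call:
jog_arm(
  plan=[
    {"dp": [0,0,0.0005],"rot": [0,0,0],"hand": -0.3},
    {"dp": [0,0,0],"rot": [0,0,0],"hand": -0.3},
  ],
)

```text
clock: 11.6
position: [0.5204, 0.3375, 0.2722]
tool_rot: [3.142, -0.0, 1.778]
ft_force: [-1.2, -1.7, -0.7]
opening: 0.0383
finger_force: 48.3
```

Call:
jog_arm(
  plan=[
    {"dp": [0,0,0.0005],"rot": [0,0,0],"hand": -0.3},
    {"dp": [0,0,0],"rot": [0,0,0],"hand": -0.3},
  ],
)

```text
clock: 11.8
position: [0.5203, 0.3376, 0.2717]
tool_rot: [-3.141, -0.0, 1.778]
ft_force: [-3.7, -2.5, 2.0]
opening: 0.0387
finger_force: 48.8
```

Call:
jog_arm(
  plan=[
    {"dp": [0,0,0],"rot": [0,0,0],"hand": -0.1},
    {"dp": [0,0,0],"rot": [0,0,0],"hand": 0.1},
    {"dp": [0,0,0],"rot": [0,0,0],"hand": 0.3},
    {"dp": [0,0,0],"rot": [0,0,0],"hand": 0.5},
    {"dp": [0,0,0],"rot": [0,0,0],"hand": 0.8},
    {"dp": [0,0,0],"rot": [0,0,0],"hand": 0.8},
    {"dp": [0,0,0],"rot": [0,0,0],"hand": 0.8},
  ],
)

```text
clock: 12.5
position: [0.5204, 0.3376, 0.2715]
tool_rot: [3.142, 0.0, 1.778]
ft_force: [-1.1, -0.3, 0.1]
opening: 0.077
finger_force: 0.0
```

Call:
jog_arm(
  plan=[
    {"dp": [0,0,-0.02],"rot": [0,0,0],"hand": 0.8},
    {"dp": [0,0,-0.04],"rot": [0,0,0],"hand": 0.8},
    {"dp": [0,0,-0.04],"rot": [0,0,0],"hand": 0},
    {"dp": [0,0,0],"rot": [0,0,0],"hand": -1},
    {"dp": [0,0,0],"rot": [0,0,0],"hand": -1},
    {"dp": [0,0,0],"rot": [0,0,0],"hand": -1},
  ],
)

```text
clock: 13.1
position: [0.5203, 0.3375, 0.3703]
tool_rot: [-3.14, 0.001, 1.778]
ft_force: [0.9, -0.3, -0.6]
opening: 0.0186
finger_force: 0.0
```

```bash
python3 - <<'E'
from h import *
s=r.sense(); print(s["opening"],s["finger_force"])
c=shot("wrist"); np.savez("w6.npz",**c); print(c["pos"],c["rot"],r.sense()["ft_force"])
t=shot("side"); np.savez("s6.npz",**t)
a=cv2.resize(c["frame"][60:320,180:420],None,fx=2,fy=2,interpolation=cv2.INTER_CUBIC)
b=cv2.resize(t["frame"][250:370,260:350],None,fx=3,fy=3,interpolation=cv2.INTER_CUBIC)
b=cv2.copyMakeBorder(b,0,a.shape[0]-b.shape[0],0,0,0); cv2.imwrite("pics/w6.png",np.hstack([a,b])); print(a.shape)
E
```

```text
0.01857625920091409 0.0
[0.52032849 0.33749844 0.37028112] [-3.13989830e+00  5.18087594e-04  1.77779795e+00] [-0.80368095  0.61924197 -0.77546886]
(520, 480, 3)
```

View pics/w6.png

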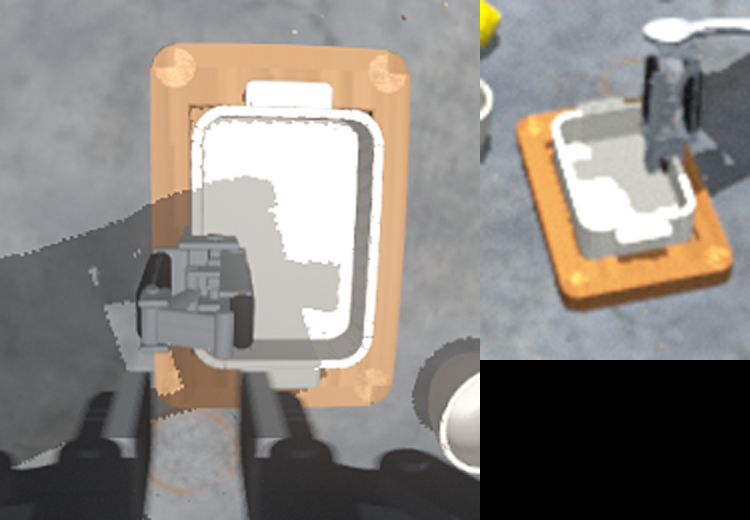

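The side view shows the dish sunk evenly in the recess. The lever tip cylinder is at crop (222,335). Next I measure both.

```bash
python3 - <<'E'
from h import *
c=dict(np.load("w6.npz")); y=c["rot"][2]; ey=np.array([np.cos(y),np.sin(y)]); ex=np.array([np.sin(y),-np.cos(y)])
def g(p,z):
    d=onz(c,(180+p[0]/2-.25,60+p[1]/2-.25),z)[:2]-c["pos"][:2]; return np.array([d@ex,d@ey]).round(4)
for n,p,z in [("tip far",(219,316),.147),("tip near",(219,354),.147),("tip r",(235,330),.147),("tip l",(208,330),.147),("movarm out",(254,318),.132),("fix out",(137,320),.132),
 ("dL",(192,200),.048),("dR",(383,200),.048),("dT",(270,107),.048),("dB",(270,368),.048),("bL",(151,150),.018),("bR",(409,150),.018),("bT",(270,44),.018),("bB",(280,408),.018)]: print(n,g(p,z))
E
```

```text
tip far [0.0061 0.0085]
tip near [ 0.0062 -0.004 ]
tip r [0.0111 0.0039]
tip l [0.0027 0.0039]
movarm out [0.0183 0.0033]
fix out [-0.0209  0.0026]
dL [-0.0029  0.0334]
dR [0.0853 0.0347]
dT [0.0318 0.0757]
dB [ 0.0346 -0.0472]
bL [-0.0233  0.0551]
bR [0.1072 0.0577]
bT [0.035  0.1082]
bB [ 0.0446 -0.0823]
```

Call:
jog_arm(
  plan=[
    {"dp": [0.002,0.007,0],"rot": [0,0,0],"hand": -1},
    {"dp": [0,0,0.01],"rot": [0,0,0],"hand": -1},
    {"dp": [0,0,0.015],"rot": [0,0,0],"hand": -1},
    {"dp": [0,0,0.01],"rot": [0,0,0],"hand": -1},
    {"dp": [0,0,0.004],"rot": [0,0,0],"hand": -1},
    {"dp": [0,0,0],"rot": [0,0,0],"hand": -1},
    {"dp": [0,0,0],"rot": [0,0,0],"hand": -1},
  ],
  newtons=20,
)

```text
clock: 13.9
position: [0.5269, 0.341, 0.3328]
tool_rot: [3.141, -0.0, 1.778]
ft_force: [-0.1, -0.5, 0.7]
opening: -0.0001
finger_force: 0.0
```

Call:
jog_arm(
  plan=[
    {"dp": [0,0,0.002],"rot": [0,0,0],"hand": -1},
    {"dp": [0,0,0.002],"rot": [0,0,0],"hand": -1},
    {"dp": [0,0,0.001],"rot": [0,0,0],"hand": -1},
    {"dp": [0,0,0],"rot": [0,0,0],"hand": -1},
  ],
)

```text
clock: 14.3
position: [0.5268, 0.341, 0.3273]
tool_rot: [-3.141, 0.0, 1.778]
ft_force: [0.4, 1.1, -0.4]
opening: -0.0
finger_force: 0.0
```

Call:
jog_arm(
  plan=[
    {"dp": [0,0,0.001],"rot": [0,0,0],"hand": -1},
    {"dp": [0,0,0.001],"rot": [0,0,0],"hand": -1},
    {"dp": [0,0,0.001],"rot": [0,0,0],"hand": -1},
    {"dp": [0,0,0],"rot": [0,0,0],"hand": -1},
  ],
)

```text
clock: 14.7
position: [0.5269, 0.3409, 0.3243]
tool_rot: [-3.141, 0.0, 1.778]
ft_force: [-0.8, 0.4, -0.7]
opening: 0.0
finger_force: 0.0
```

Call:
jog_arm(
  plan=[
    {"dp": [0,0,0.001],"rot": [0,0,0],"hand": -1},
    {"dp": [0,0,0.001],"rot": [0,0,0],"hand": -1},
    {"dp": [0,0,0],"rot": [0,0,0],"hand": -1},
  ],
)

```text
clock: 15.0
position: [0.5269, 0.3409, 0.3225]
tool_rot: [3.141, -0.0, 1.778]
ft_force: [0.3, 0.0, 0.5]
opening: -0.0002
finger_force: 0.3
```

Call:
jog_arm(
  plan=[
    {"dp": [0,0,0.001],"rot": [0,0,0],"hand": -1},
    {"dp": [0,0,0.001],"rot": [0,0,0],"hand": -1},
    {"dp": [0,0,0],"rot": [0,0,0],"hand": -1},
  ],
)

```text
clock: 15.3
position: [0.5269, 0.341, 0.3204]
tool_rot: [3.142, 0.0, 1.778]
ft_force: [0.5, 0.6, 0.9]
opening: 0.0
finger_force: 0.5
```

Call:
jog_arm(
  plan=[
    {"dp": [0,0,0.001],"rot": [0,0,0],"hand": -1},
    {"dp": [0,0,0.001],"rot": [0,0,0],"hand": -1},
    {"dp": [0,0,0],"rot": [0,0,0],"hand": -1},
  ],
)

```text
clock: 15.6
position: [0.5268, 0.3409, 0.318]
tool_rot: [-3.141, 0.0, 1.778]
ft_force: [-1.1, 0.1, 0.6]
opening: 0.0002
finger_force: 0.0
```

Call:
jog_arm(
  plan=[
    {"dp": [0,0,0.001],"rot": [0,0,0],"hand": -1},
    {"dp": [0,0,0.001],"rot": [0,0,0],"hand": -1},
  ],
)

```text
clock: 15.8
position: [0.5268, 0.341, 0.3164]
tool_rot: [-3.141, 0.0, 1.778]
ft_force: [-0.1, 0.3, -0.7]
opening: -0.0
finger_force: 0.0
```

Call:
jog_arm(
  plan=[
    {"dp": [0,0,0.001],"rot": [0,0,0],"hand": -1},
    {"dp": [0,0,0],"rot": [0,0,0],"hand": -1},
  ],
)

```text
clock: 16.0
position: [0.5268, 0.341, 0.3153]
tool_rot: [-3.141, 0.0, 1.778]
ft_force: [0.4, 0.6, 0.8]
opening: 0.0004
finger_force: 0.0
```

```bash
cat > chk.py <<'E'
from h import *
import sys
c=dict(np.load("w6.npz")); y=1.778; ey=np.array([np.cos(y),np.sin(y),0]); ex=np.array([np.sin(y),-np.cos(y),0])
O=c["pos"]*[1,1,0]+.002*ey-.0*ex+np.array([0,0,.048])
s6=dict(np.load("s6.npz")); t=shot("side"); np.savez("s7.npz",**t)
for z in (.04,.055,.07):
    for x in (-.022,.022,.022+.019*z/.084): print(z,round(x,3),pix(t,O+x*ex+np.array([0,0,z])).round(1),end=" ")
    v=int(round(pix(t,O+[0,0,z])[1])); u=int(pix(t,O+[0,0,z])[0])
    print("\n s6",s6["frame"][v,u-20:u+16].mean(1).astype(int).tolist()); print(" now",t["frame"][v,u-20:u+16].mean(1).astype(int).tolist(),u-20)
d=np.abs(t["frame"].astype(int)-s6["frame"]).sum(2)>70
n,_,st,_=cv2.connectedComponentsWithStats(d[270:370,260:350].astype(np.uint8)); print(st[1:][st[1:,4]>6]+[260,270,0,0,0])
E
python3 chk.py
```

```text
0.04 -0.022 [332.9 283. ] 0.04 0.022 [314.3 286.2] 0.04 0.031 [310.4 286.8] 
 s6 [195, 197, 209, 204, 205, 197, 190, 191, 186, 188, 159, 65, 27, 79, 113, 110, 112, 105, 107, 107, 104, 109, 115, 111, 82, 28, 25, 44, 59, 44, 54, 86, 81, 84, 89, 87]
 now [195, 194, 202, 208, 207, 198, 189, 162, 109, 105, 111, 106, 110, 103, 106, 108, 116, 116, 131, 166, 160, 120, 93, 82, 58, 21, 24, 32, 45, 49, 55, 77, 80, 89, 90, 89] 303
0.055 -0.022 [333.1 278.2] 0.055 0.022 [314.4 281.3] 0.055 0.034 [309.  282.2] 
 s6 [147, 151, 150, 156, 156, 158, 164, 168, 168, 163, 150, 99, 33, 59, 94, 112, 109, 107, 108, 107, 115, 126, 114, 103, 74, 26, 22, 37, 61, 65, 58, 82, 82, 79, 84, 85]
 now [150, 151, 153, 157, 155, 142, 118, 107, 110, 108, 108, 104, 106, 117, 120, 129, 130, 131, 123, 126, 134, 139, 142, 127, 83, 35, 26, 21, 47, 41, 46, 68, 78, 79, 81, 82] 303
0.07 -0.022 [333.4 273.3] 0.07 0.022 [314.5 276.4] 0.07 0.038 [307.6 277.6] 
 s6 [162, 165, 167, 167, 167, 173, 170, 167, 168, 162, 163, 132, 40, 32, 80, 112, 110, 110, 116, 140, 154, 151, 159, 152, 123, 112, 88, 68, 78, 84, 52, 72, 84, 86, 82, 86]
 now [162, 166, 164, 153, 106, 48, 62, 83, 111, 129, 146, 165, 166, 165, 163, 155, 162, 152, 138, 137, 130, 123, 123, 123, 107, 65, 70, 84, 83, 77, 64, 99, 128, 131, 132, 122] 303
[[306 270  23  21 266]
 [334 273   6   3  10]
 [331 276   2   5   8]
 [290 286   4   4  12]
 [332 292   7   8  35]
 [291 297   6   8  27]
 [312 298   4  10  24]
 [331 301   4   2   7]
 [341 301   4   4  11]
 [319 303   4   6  18]
 [291 307  25  16  64]
 [339 309  11   7  20]
 [331 313   5   3   8]
 [318 318   8   3  11]]
```

The moving arm's edge now sits at the predicted open position, so the handle has sprung open. I'm retreating.

Call:
jog_arm(
  plan=[
    {"dp": [0,0,-0.01],"rot": [0,0,0],"hand": -1},
    {"dp": [0,0,-0.03],"rot": [0,0,0],"hand": -1},
    {"dp": [0,0,-0.04],"rot": [0,0,0],"hand": -1},
    {"dp": [0,0,-0.02],"rot": [0,0,0],"hand": -1},
    {"dp": [0,0,0],"rot": [0,0,0],"hand": -1},
    {"dp": [0,0,0],"rot": [0,0,0],"hand": -1},
    {"dp": [0,0,0],"rot": [0,0,0],"hand": -1},
  ],
)

```text
clock: 16.75
position: [0.5268, 0.3409, 0.4144]
tool_rot: [-3.14, 0.001, 1.778]
ft_force: [0.6, 0.1, 0.1]
opening: 0.0003
finger_force: 0.0
```

```bash
python3 chk.py | grep -E "now|s6|0.0"; python3 - <<'E'
from h import *
t=shot("top"); hsv=cv2.cvtColor(t["frame"],cv2.COLOR_BGR2HSV)
c=shot("wrist"); print(c["pos"])
y=c["rot"][2]; ey=np.array([np.cos(y),np.sin(y)]); ex=np.array([np.sin(y),-np.cos(y)])
h=cv2.cvtColor(c["frame"],cv2.COLOR_BGR2HSV)
# edge walk along dish centre lines: report strong transitions in dish/board axes
p=np.array([.5203,.3375]); 
for nm,o,d,z in [("ex",p+.045*ey,ex,.048),("ey",p+.06*ex,ey,.048)]:
    k=np.arange(-.07,.13,.0005); I=np.array([c["frame"][tuple(np.round(pix(c,np.r_[o+d*a,z])).astype(int)[::-1].clip(0,[419,559]))].astype(int) for a in k])
    sat=I.max(1)-I.min(1); w=(sat<30)&(I.min(1)>120); j=np.flatnonzero(w); print(nm,k[j[0]],k[j[-1]],[(round(k[i],4),w[i+1]) for i in np.flatnonzero(np.diff(w.astype(int)))])
E
```

```text
0.04 -0.022 [332.9 283. ] 0.04 0.022 [314.3 286.2] 0.04 0.031 [310.4 286.8] 
 s6 [195, 197, 209, 204, 205, 197, 190, 191, 186, 188, 159, 65, 27, 79, 113, 110, 112, 105, 107, 107, 104, 109, 115, 111, 82, 28, 25, 44, 59, 44, 54, 86, 81, 84, 89, 87]
 now [196, 197, 207, 209, 205, 201, 191, 158, 100, 112, 109, 112, 107, 106, 106, 111, 118, 134, 150, 167, 163, 136, 120, 104, 61, 25, 22, 36, 63, 53, 59, 81, 81, 84, 89, 87] 303
0.055 -0.022 [333.1 278.2] 0.055 0.022 [314.4 281.3] 0.055 0.034 [309.  282.2] 
 s6 [147, 151, 150, 156, 156, 158, 164, 168, 168, 163, 150, 99, 33, 59, 94, 112, 109, 107, 108, 107, 115, 126, 114, 103, 74, 26, 22, 37, 61, 65, 58, 82, 82, 79, 84, 85]
 now [149, 154, 155, 158, 158, 131, 97, 105, 110, 112, 116, 112, 112, 111, 120, 135, 136, 128, 113, 101, 90, 91, 90, 88, 68, 27, 17, 31, 46, 50, 46, 72, 80, 77, 83, 86] 303
0.07 -0.022 [333.4 273.3] 0.07 0.022 [314.5 276.4] 0.07 0.038 [307.6 277.6] 
 s6 [162, 165, 167, 167, 167, 173, 170, 167, 168, 162, 163, 132, 40, 32, 80, 112, 110, 110, 116, 140, 154, 151, 159, 152, 123, 112, 88, 68, 78, 84, 52, 72, 84, 86, 82, 86]
 now [163, 164, 168, 136, 63, 48, 68, 100, 126, 137, 155, 167, 166, 162, 157, 161, 164, 152, 133, 140, 136, 123, 118, 115, 104, 63, 70, 83, 82, 75, 47, 66, 82, 88, 86, 86] 303
[0.52690304 0.34095062 0.41434215]
ex -0.07 0.12950000000000017 [(np.float64(-0.0215), np.False_), (np.float64(-0.004), np.True_), (np.float64(0.084), np.False_), (np.float64(0.0985), np.True_)]
ey -0.07 0.12950000000000017 [(np.float64(-0.0695), np.False_), (np.float64(-0.048), np.True_), (np.float64(0.0865), np.False_), (np.float64(0.1055), np.True_)]
```

```bash
python3 -c "
from workcell import r
print(r.close_job())"
```

```text
the job is handed in; nothing more can be done
None
```

I handed in the job. The handle was locked, the dish carried into the board's recess and set down at about 8 N, and the release lever pressed so that the handle sprang open and hangs on the rim. Camera checks put the dish within about 1.5 mm of centre, but the judging result was not shown.

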